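# Feed out the last tube stopper

## Robot

A 6-joint arm with a two-finger parallel gripper is mounted at the origin on the work surface. World frame = base frame: x ahead of the robot, y to its left, z up, the work surface at z = 0. Lengths are in m, angles in rad, forces in N, time in s.
With the tool pointing down it reaches from about 0.375 to 0.9 m from the base axis. Payload 3.1 kg.
Tool frame: the origin (TCP) lies at the centre of the arm's flange, where the gripper is bolted on; the fingertips stand 182 mm ahead of it and the grasp point (between the pads) lies 164 mm ahead of it; z points along the fingers, y is the line along which they close (so a half turn about z gives the same grasp; the last joint's range is limited). The gripper opens to 87 mm and grips with 3 to 60 N. Pads are 19 mm wide; open, the fingers measure 117 mm over their backs; the gripper's body (75 mm by 190 mm) begins 51 mm behind the grasp point.
Start: joints at [1.161, 0.527, 1.433, -0, 1.181, -0.178], TCP at [0.143, 0.608, 0.405] pointing down, gripper open.
Joint ranges: [-3.08, 3.08], [-0.75, 2.2], [0.22, 2.44], [-1.43, 4.57], [0, 2.65], [-2.85, 2.85]. Speed limits (rad/s): [2.79, 2.79, 3.14, 3.14, 3.14, 3.14].

## Interface

Orientations are given as a unit quaternion [x, y, z, w].
In Python, from rig import * gives the robot as it stands.
- The arm moves only by the tool move_arm, never from a script. Its argument "commands" is a list that holds one entry, the list of rows, each a list of 6 numbers: the shift along the tool's x, y, z in units of 40 mm (1.0 is 40 mm), then the turn, a rotation vector about the tool's x, y, z in rad. A call has 1 to 12 rows; each row is the pose to reach, as a shift and turn from the pose commanded when the call began, along the tool's axes at that moment; what a row does not reach only later rows make up. A row lasts 1/8 s, in which the tool goes at most 62.5 mm and 10.7 degrees, less where a joint would pass 70% of its speed; a pose out of reach is approached as far as the arm can. A call with a gripper value outside its range is refused whole. "claw" is the closure, from -1 (fully open) to 1 (shut), so that 0 is half open, set as the call begins (left out, the last holds). The fingers move at their own pace and stop on an object; "squeeze" is the grip in N (left out, the last holds). Time passes only in rows, so rows that repeat a pose let the fingers close. It gives the time, the measured TCP pose, the force, the opening and the grip force at its end, in the units of the state.
- get_obs(): the state, without advancing time (a new reading comes with each control period).
- camera(name): name is "scene" or "side" or "wrist"; returns a dict with "pixels" (400x640x3 uint8, blue, green, red), "range_z" (400x640 float32, m along the optical axis (not along the pixel's ray), 0 where there is no reading), "camera_matrix" (3x3 intrinsics, pixels), "extrinsics" (4x4, takes a point from world to camera coordinates). Camera axes: x right, y up, looking along -z (the intrinsics and any distortion apply to the point x, -y, -z); pixel columns grow to the right and rows downward; lengths in m; the calibration is good to about 2 mm. A picture is of the moment at which its call begins.
- hand_in(): hands the job in; it is judged then, once.
The state is a dict: "time": time; "q": joint angles; "joint_velocities": joint speeds; "joint_torque": joint torques, N m; "position": TCP position; "tool_rot": TCP orientation; "ft_force": force on the tool from outside, world axes, zero at the start; "moment": the same for the moment, N m; "grip_width": finger opening in m; "grip_force": force on a finger pad.
Only numpy, scipy, OpenCV 4.12 (cv2) and the standard library are available. Lean on these libraries where they do the work, as an engineer would, in place of code of your own. Each camera call takes 0.05 s, during which the arm holds its last target. There are 200 camera calls.

## Task

The last purple tube stopper is in the stopper dispenser, the one with the round magazine tube. Push its spring-loaded slide by the tab all the way to its end so that the stopper drops into the catch dish, then let go so that the slide springs back home. Do not work the other dispenser, the one with the rectangular magazine.

Things in the scene. Friction and masses are not known exactly. Their poses are not given: they have to be found in the camera images.
- stopper_dispenser: Stopper dispenser, fixed: white plinth x -135 to 59 mm, 70 wide, 30 high; on it a channel with aluminium walls (36 mm wide outside, top z 50); clear round magazine tube (31 mm across, top z 100) at x 20; white open catch dish x 60 to 136, 70 wide, 25 high. Origin on the bench, mid-width; +x: the way the slide is pushed, to the dish; z up.
- stopper_slide (a joint): Its slide along the dispenser's +x, m: 0 home, 0.050 end stop. A spring pulls it home (4 N, 8 N at the end) and snaps it back when released. Push or pinch its upright grey tab: 16 (x) by 24 mm (y), z 45 to 95 mm, centre at dispenser x = -115 mm + travel, y = 0, free on all sides above z 50. The stopper falls off at about 41 mm; push at least 44.
- stopper_center (a point): Centre of the purple tube stopper, a loose plug 18 mm across and 16 mm high, which starts on the channel floor (z = 30 mm) at the bottom of the magazine tube, just in front of the slide's pusher.
- glass_slide (a joint): Travel (m, 0 = home) of the slide of the other dispenser, for microscope slides: same block, tab, dish and spring, but a clear rectangular magazine 44 x 90 mm with a stack of glass slides. Leave it alone.

How it is judged:
By the outcome, as a careful person would: the job done as asked, in the order asked, and still so for the second after the job is handed in, with the robot touching nothing.
It also fails if it takes over 27 s, if anything falls off the work surface, if the arm or the gripper's body presses on something with over 40 N, if the wrist force passes 120 N, or if a joint passes its speed limit or range.

## Working session

There is one attempt and no reset: what is moved stays moved. The work goes in short steps, Python scripts to look and compute and a tool call to move; the robot and the scene stay as the last step left them, time stands still between calls to the robot, and variables do not carry over. Pictures are saved under pics/ and viewed, at most 10 in all, crops included, and the job is handed in when it is done.

Besides the shell and the picture viewer there is one more tool, called after "Emit:" as a command line: name --argument value ..., lists and objects as JSON in quotes. move_arm: Moves the arm, as the interface text tells. Its arguments: {"type":"object","properties":{"commands":{"type":"array","items":{"type":"array","items":{"type":"array","items":{"type":"number"}}}},"claw":{"type":"number"},"squeeze":{"type":"number"}},"required":["commands"]}

```bash
mkdir -p pics; cat > h.py <<'E'
from rig import *
import numpy as np, cv2
def snap(n,f):
    c=camera(n); cv2.imwrite(f'pics/{f}.png',c['pixels']); np.savez(f'pics/{f}.npz',**{k:c[k] for k in('range_z','camera_matrix','extrinsics','pixels')}); return c
def pt(c,u,v):
    K=c['camera_matrix'];d=c['range_z'][int(v),int(u)]
    p=np.array([(u-K[0,2])/K[0,0]*d,-(v-K[1,2])/K[1,1]*d,-d,1]); return (np.linalg.inv(c['extrinsics'])@p)[:3]
E
python3 - <<'E'
from h import *
snap('scene','s1');snap('side','d1');o=get_obs();print(o['time'],o['position'],o['tool_rot'])
E
```

```text
0.1 [0.14282733 0.60814836 0.40387281] [ 1.15154349e-01  9.93347142e-01 -9.25324400e-04 -2.76102827e-04]
```

View pics/s1.png

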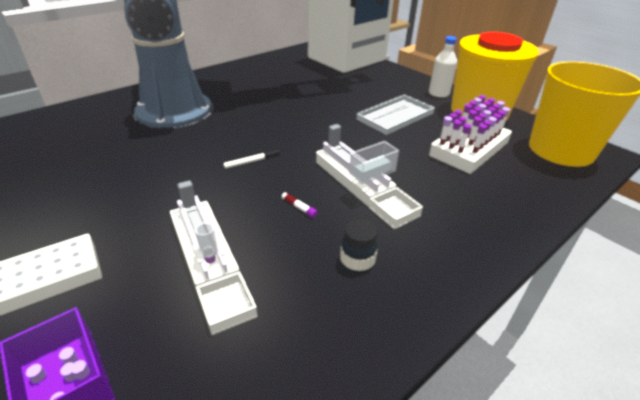

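View pics/d1.png

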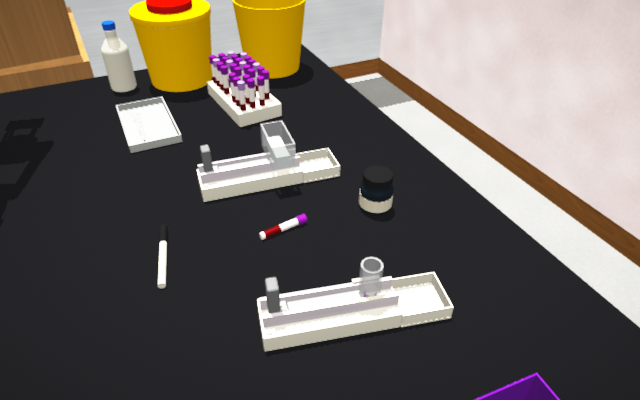

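The round-magazine dispenser has its tab at scene (186,194), its tube at (206,240) and its dish at (225,300). In the side view the tab is at (272,293) and the dish at (420,297). I'll fit its pose from depth.

```bash
python3 - <<'E'
from h import *
K=get_obs()
def cloud(c):
    d=c['range_z'];v,u=np.indices(d.shape);M=c['camera_matrix']
    p=np.stack([(u-M[0,2])/M[0,0]*d,-(v-M[1,2])/M[1,1]*d,-d,np.ones_like(d)],-1)
    return (p@np.linalg.inv(c['extrinsics']).T)[...,:3]
for f,tab,dish,box in(('s1',(186,194),(225,300),(160,175,262,335)),('d1',(272,293),(420,297),(250,265,460,352))):
    c=np.load(f'pics/{f}.npz');P=cloud(c)
    print(f,P[tab[1],tab[0]],P[dish[1],dish[0]])
    x0,y0,x1,y1=box;Q=P[y0:y1,x0:x1].reshape(-1,3);ok=c['range_z'][y0:y1,x0:x1].ravel()>0;Q=Q[ok]
    B=Q[(Q[:,2]>.012)&(Q[:,2]<.06)]
    r=cv2.minAreaRect((B[:,:2]*1000).astype(np.float32));print('rect',r,len(B))
    top=Q[(Q[:,2]>.065)]
    t=top[np.linalg.norm(top[:,:2]-P[tab[1],tab[0],:2],axis=1)<.03]
    print('tab',len(t),t.mean(0),t.min(0),t.max(0))
    tt=t[t[:,2]>.09]
    print('tabtop',len(tt),tt.mean(0) if len(tt) else 0, cv2.minAreaRect((tt[:,:2]*1000).astype(np.float32)) if len(tt)>3 else 0)
    m=top[np.linalg.norm(top[:,:2]-P[tab[1],tab[0],:2],axis=1)>.06]; print('tube',len(m),m.mean(0) if len(m) else 0)
E
```

```text
s1 [ 0.48344796 -0.18443837  0.07814808] [ 0.67318121 -0.22551803  0.00303449]
rect ((589.4978637695312, -206.3641357421875), (70.23506164550781, 272.4628601074219), 76.955810546875) 3696
tab 259 [ 0.481704   -0.1821435   0.08378779] [ 0.46710364 -0.19322622  0.06520913] [ 0.48791356 -0.16881737  0.09665897]
tabtop 96 [ 0.47922933 -0.18111492  0.09414871] ((477.65753173828125, -180.62391662597656), (23.969406127929688, 16.21254539489746), 71.3031997680664)
tube 546 [ 0.61239396 -0.2122934   0.08731904]
d1 [ 0.47294044 -0.19266261  0.08943095] [ 0.69386606 -0.22268015  0.00346214]
rect ((589.39306640625, -208.86648559570312), (73.19081115722656, 271.3659362792969), 77.62102508544922) 7122
tab 351 [ 0.4754151  -0.18718332  0.08618278] [ 0.46741277 -0.19540044  0.06506   ] [ 0.4864746  -0.16998354  0.09641918]
tabtop 182 [ 0.47663787 -0.18328172  0.09382606] ((477.07318115234375, -182.20101928710938), (23.223176956176758, 15.90980052947998), 77.7522201538086)
tube 553 [ 0.6048691  -0.21816643  0.08450197]
```

```bash
cat > t.py <<'E'
from h import *
from scipy.spatial.transform import Rotation as R
def show(*ts,yaw=-12.7):
    o=get_obs();r=R.from_quat(o['tool_rot']);a=np.radians(yaw);d=np.array([np.cos(a),np.sin(a),0])
    T=R.from_matrix(np.stack([-d,np.cross([0,0,-1],-d),[0,0,-1]],1))
    for t in ts: print(t,np.round(r.inv().apply(np.array(t)-o['position'])/.04,3),np.round((r.inv()*T).as_rotvec(),4))
E
python3 -c "
from t import *
show((.42,.25,.41),(.477,-.182,.40),(.477,-.182,.242))"
```

```text
(0.42, 0.25, 0.41) [-8.794 -7.131 -0.143] [-0.0019 -0.0003 -0.0092]
(0.477, -0.182, 0.4) [-12.652 -17.318   0.126] [-0.0019 -0.0003 -0.0092]
(0.477, -0.182, 0.242) [-12.653 -17.311   4.076] [-0.0019 -0.0003 -0.0092]
```

Emit:
move_arm --commands '[[[-8.8, -7.1, -0.1, 0, 0, -0.009], [-8.8, -7.1, -0.1, 0, 0, -0.009], [-8.8, -7.1, -0.1, 0, 0, -0.009], [-8.8, -7.1, -0.1, 0, 0, -0.009], [-8.8, -7.1, -0.1, 0, 0, -0.009], [-8.8, -7.1, -0.1, 0, 0, -0.009], [-8.8, -7.1, -0.1, 0, 0, -0.009], [-8.8, -7.1, -0.1, 0, 0, -0.009], [-12.65, -17.3, 0.1, 0, 0, -0.009], [-12.65, -17.3, 0.1, 0, 0, -0.009], [-12.65, -17.3, 0.1, 0, 0, -0.009], [-12.65, -17.3, 0.1, 0, 0, -0.009]]]' --claw -1

```text
time: 1.6
position: [0.4528, 0.0026, 0.4041]
tool_rot: [0.11, 0.994, 0.0, -0.0]
ft_force: [1.7, 0.5, 0.3]
grip_width: 0.0868
grip_force: 0.0
```

```bash
python3 -c "
from t import *
show((.477,-.182,.40))"
```

```text
(0.477, -0.182, 0.4) [-1.6   -4.371  0.098] [ 0.0006 -0.0003  0.0011]
```

Emit:
move_arm --commands '[[[-1.6, -4.3, 0.1, 0, 0, 0], [-1.6, -4.3, 0.1, 0, 0, 0], [-1.6, -4.3, 0.1, 0, 0, 0], [-1.6, -4.3, 0.1, 0, 0, 0], [-1.6, -4.3, 0.1, 0, 0, 0], [-1.6, -4.3, 0.1, 0, 0, 0]]]'

```text
time: 2.35
position: [0.4773, -0.1763, 0.4]
tool_rot: [0.11, 0.994, 0.001, -0.001]
ft_force: [0.0, 0.1, -0.0]
grip_width: 0.0871
grip_force: 0.0
```

```bash
python3 -c "
from t import *
snap('wrist','w1');snap('side','d2')
show((.477,-.182,.242))"
```

```text
(0.477, -0.182, 0.242) [-0.019 -0.137  3.955] [ 0.0004 -0.0006  0.0022]
```

View pics/w1.png

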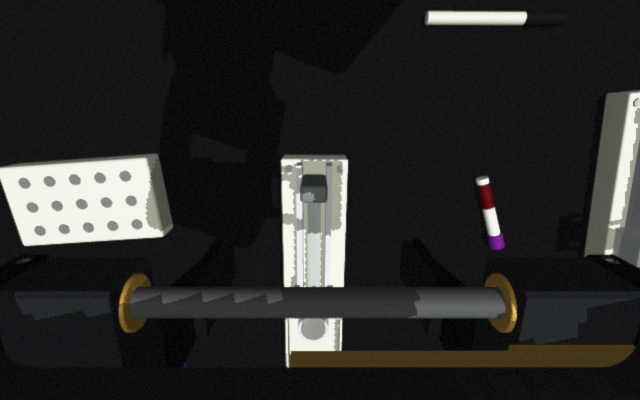

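The wrist view shows the tab at (314,188) with the dispenser parallel to the image column, between the fingers (x≈320), so the alignment is good. I'll check the tab with the wrist depth too.

```bash
python3 -c "
from t import *
c=np.load('pics/w1.npz')
Q=np.array([pt(c,u,v) for v in range(165,212) for u in range(295,335)])
q=Q[(Q[:,2]>.085)&(Q[:,2]<.105)]
print(len(q),q.mean(0),cv2.minAreaRect((q[:,:2]*1000).astype(np.float32)))"
```

```text
525 [ 0.4742845  -0.17905317  0.09430107] ((475.2345275878906, -179.31582641601562), (23.891956329345703, 15.466652870178223), 76.83336639404297)
```

Emit:
move_arm --commands '[[[0, -0.14, 1, 0, 0, 0.002], [0, -0.14, 2, 0, 0, 0.002], [0, -0.14, 2, 0, 0, 0.002], [0, -0.14, 2, 0, 0, 0.002]]]'

```text
time: 2.95
position: [0.477, -0.1835, 0.3212]
tool_rot: [0.111, 0.994, -0.0, 0.001]
ft_force: [0.1, 0.1, 0.8]
grip_width: 0.087
grip_force: 0.0
```

```bash
python3 -c "
from t import *
show((.4765,-.181,.242))"
```

```text
(0.4765, -0.181, 0.242) [0.028 0.059 1.98 ] [-0.0006  0.0015 -0.0011]
```

Emit:
move_arm --commands '[[[0.03, 0.06, 0.8, 0, 0, 0], [0.03, 0.06, 1.5, 0, 0, 0], [0.03, 0.06, 1.98, 0, 0, 0], [0.03, 0.06, 1.98, 0, 0, 0], [0.03, 0.06, 1.98, 0, 0, 0]]]'

```text
time: 3.58
position: [0.4765, -0.1814, 0.2425]
tool_rot: [0.112, 0.994, -0.001, 0.001]
ft_force: [0.1, 0.6, 0.8]
grip_width: 0.0874
grip_force: 0.0
```

Emit:
move_arm --commands '[[[0, 0, 0, 0, 0, 0], [0, 0, 0, 0, 0, 0], [0, 0, 0, 0, 0, 0], [0, 0, 0, 0, 0, 0], [0, 0, 0, 0, 0, 0], [0, 0, 0, 0, 0, 0], [0, 0, 0, 0, 0, 0], [0, 0, 0, 0, 0, 0]]]' --claw 1 --squeeze 35

```text
time: 4.58
position: [0.476, -0.18, 0.2408]
tool_rot: [0.113, 0.994, 0.001, 0.0]
ft_force: [3.5, 5.3, 0.2]
grip_width: 0.0237
grip_force: 35.0
```

```bash
python3 -c "
from t import *
o=get_obs();print(o['position'],o['ft_force'],o['moment'],o['grip_width'])
c=snap('side','d3');cv2.imwrite('pics/d3c.png',cv2.resize(c['pixels'][200:360,200:480],None,fx=2.5,fy=2.5))"
```

```text
[ 0.47596511 -0.17995605  0.24084337] [3.47450119 5.28479357 0.22095724] [ 0.95822209 -0.54834259 -0.09868555] 0.023723604655943607
```

View pics/d3c.png

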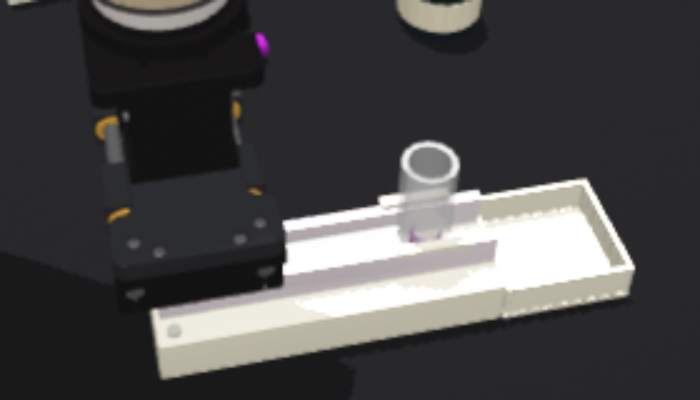

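The crop shows the fingers closed on the tab (23.7 mm), with the purple stopper at the tube's foot (425,237). Next is the push.

Emit:
move_arm --commands '[[[-0.2, 0, 0, 0, 0, 0], [-0.4, 0, 0, 0, 0, 0], [-0.6, 0, 0, 0, 0, 0], [-0.8, 0, 0, 0, 0, 0], [-1.0, 0, 0, 0, 0, 0], [-1.15, 0, 0, 0, 0, 0], [-1.25, 0, 0, 0, 0, 0], [-1.25, 0, 0, 0, 0, 0], [-1.25, 0, 0, 0, 0, 0]]]'

```text
time: 5.75
position: [0.5223, -0.1906, 0.2408]
tool_rot: [0.112, 0.994, 0.002, -0.004]
ft_force: [-6.3, 4.0, 7.7]
grip_width: 0.0234
grip_force: 35.0
```

```bash
python3 -c "
from t import *
o=get_obs();print(o['position'],o['ft_force'],o['grip_width'],np.linalg.norm((o['position']-[.476,-.18,.2408])[:2]))
c=snap('side','d4');cv2.imwrite('pics/d4c.png',cv2.resize(c['pixels'][200:360,200:480],None,fx=2.5,fy=2.5))"
```

```text
[ 0.52227434 -0.19058813  0.24083795] [-6.31863981  4.03509173  7.7496406 ] 0.023375766212723394 0.047470233563379254
```

View pics/d4c.png

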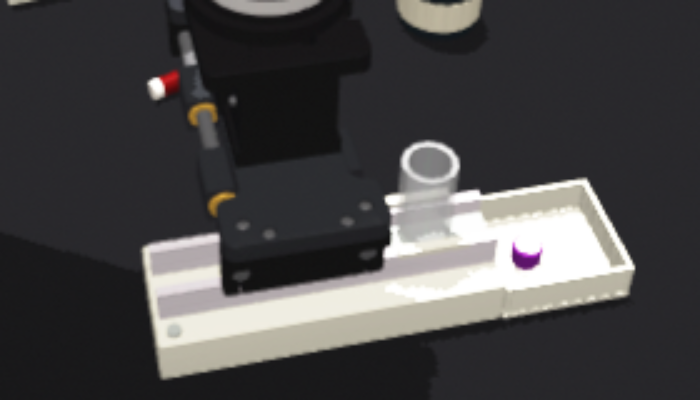

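The stopper is in the dish at (527,250). Travel is about 47.5 mm, so I'll push the last bit to the end stop.

Emit:
move_arm --commands '[[[-0.08, 0, 0, 0, 0, 0], [-0.14, 0, 0, 0, 0, 0], [-0.14, 0, 0, 0, 0, 0]]]'

```text
time: 6.18
position: [0.5268, -0.1916, 0.2408]
tool_rot: [0.111, 0.994, 0.002, -0.006]
ft_force: [-9.9, 4.5, 9.2]
grip_width: 0.0236
grip_force: 35.0
```

Emit:
move_arm --commands '[[[-0.05, 0, 0, 0, 0, 0], [-0.05, 0, 0, 0, 0, 0], [-0.05, 0, 0, 0, 0, 0]]]'

```text
time: 6.55
position: [0.5276, -0.1918, 0.2407]
tool_rot: [0.111, 0.994, 0.003, -0.008]
ft_force: [-13.1, 3.6, 11.7]
grip_width: 0.024
grip_force: 35.0
```

The position stalled while the force rose, so the slide is at its end stop. I'll release it.

Emit:
move_arm --commands '[[[0, 0, 0, 0, 0, 0], [0, 0, 0, 0, 0, 0], [0, 0, 0, 0, 0, 0], [0, 0, 0, 0, 0, 0], [0, 0, 0, 0, 0, 0], [0, 0, 0, 0, 0, 0], [0, 0, 0, 0, 0, 0], [0, 0, 0, 0, 0, 0]]]' --claw -1

```text
time: 7.55
position: [0.532, -0.1939, 0.241]
tool_rot: [0.112, 0.994, -0.0, 0.0]
ft_force: [-0.1, -0.5, -0.5]
grip_width: 0.086
grip_force: 0.0
```

Emit:
move_arm --commands '[[[0, 0, -0.8, 0, 0, 0], [0, 0, -1.8, 0, 0, 0], [0, 0, -3, 0, 0, 0], [0, 0, -4, 0, 0, 0], [0, 0, -4, 0, 0, 0], [0, 0, -4, 0, 0, 0], [0, 0, -4, 0, 0, 0]]]'

```text
time: 8.43
position: [0.5315, -0.1937, 0.3994]
tool_rot: [0.112, 0.994, 0.001, -0.002]
ft_force: [-0.5, -0.0, 0.5]
grip_width: 0.0871
grip_force: 0.0
```

```bash
python3 -c "
from t import *
c=snap('side','d5');cv2.imwrite('pics/d5c.png',cv2.resize(c['pixels'][100:360,180:480],None,fx=2.3,fy=2.3))"
```

```text
(no output)
```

View pics/d5c.png

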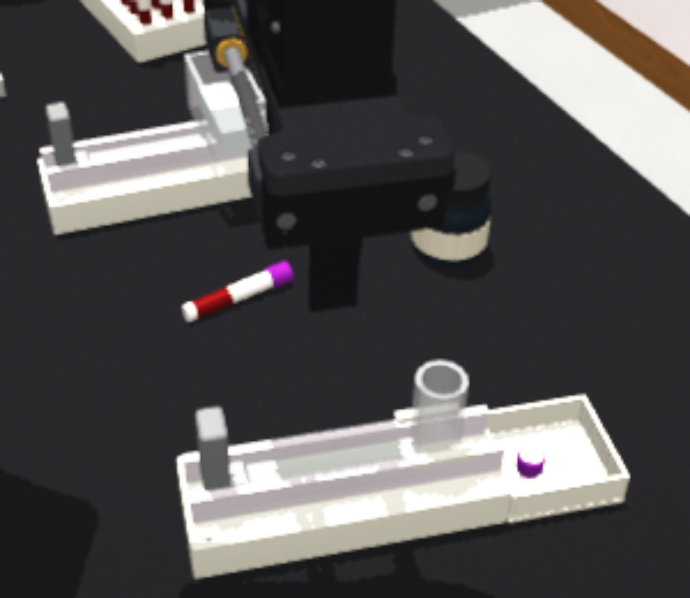

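The tab is back home at (212,445), the stopper is in the dish at (530,462), and the other dispenser is untouched.

```bash
python3 -c "
from rig import *
print(hand_in())"
```

```text
the job is handed in; nothing more can be done
None
```

The stopper slide was pushed to its end stop and released: it is back home, the purple stopper is in the catch dish, the other dispenser was not touched, and the job was handed in at about 8.5 s.

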